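# Start the heated stirrer: power, stir, heat

## Task

Start up the heated magnetic stirrer that has the covered steel beaker standing on it: with a fingertip, lightly press the far half of its power switch (the wide rocker on the left), then of its stir switch (the middle rocker), then of its heat switch (the rocker on the right), so that each rocks right over and stays on. Keep to that order, since the beaker must not be heated before it is being stirred, and finish with all three on. Speed and temperature are already set, so leave the knobs as they are, leave the empty stirrer switched off, and do not move the beaker or the other things on the bench.

Things in the scene. Friction and masses are not known exactly. Their poses are not given: they have to be found in the camera images.
- busy_stirrer: The stirrer to start, the one with the beaker (fixed). White housing 290 deep (x) x 160 wide (y) mm; square white plate at the far end, top 95 mm above the bench, near edge 138 mm behind the housing's near edge. Origin: centre of the footprint, on the bench; x away from the user's side (where the panel is), y to the left seen from there, z up.
- busy_panel (a point): Middle of the near (lower) edge of the busy stirrer's grey control panel, 40 mm high. The panel rises away from the user at 0.314 rad to 79 mm. Up its slope: knobs 35 mm from this edge, black rocker switches (29 mm long, standing 7 to 11 mm off the panel) 85 mm from it, left to right at y = +50, 0, -50 mm; beyond them flat panel.
- idle_stirrer: A second stirrer of the same make, size, frame and layout beside it, its plate empty (fixed); it stays off.
- busy_power (a joint): Power switch of the busy stirrer: wide rocker, 28 mm, on the left (+y). Stiff rocker: 0 = off (far half up), 0.34 rad = fully on (far half down, at its stop); it stays where it is left. Its far half gives way at about 3 to 4 N and goes down about 3 mm; the whole switch also gives 1 mm per 4.5 N in the panel (4 mm at most) and springs back.
- busy_power_press (a point): Where to press the busy stirrer's power switch: on the face of the far half, mid width, 9 mm from the pivot and 5.5 mm from the far end. Moves with the switch (about 3 mm lower when on). Its x runs up the slope away from the user, y to the left along the pivot, z out of the panel.
- busy_stir (a joint): Stir switch of the busy stirrer: narrow rocker, 19 mm, in the middle, behind the speed knob. Stiff rocker: 0 = off (far half up), 0.34 rad = fully on (far half down, at its stop); it stays where it is left. Its far half gives way at about 3 to 4 N and goes down about 3 mm; the whole switch also gives 1 mm per 4.5 N in the panel (4 mm at most) and springs back.
- busy_stir_press (a point): Where to press the busy stirrer's stir switch: on the face of the far half, mid width, 9 mm from the pivot and 5.5 mm from the far end. Moves with the switch (about 3 mm lower when on). Its x runs up the slope away from the user, y to the left along the pivot, z out of the panel.
- busy_heat (a joint): Heat switch of the busy stirrer: narrow rocker, 19 mm, on the right (-y), behind the temperature knob. Stiff rocker: 0 = off (far half up), 0.34 rad = fully on (far half down, at its stop); it stays where it is left. Its far half gives way at about 3 to 4 N and goes down about 3 mm; the whole switch also gives 1 mm per 4.5 N in the panel (4 mm at most) and springs back.
- busy_heat_press (a point): Where to press the busy stirrer's heat switch: on the face of the far half, mid width, 9 mm from the pivot and 5.5 mm from the far end. Moves with the switch (about 3 mm lower when on). Its x runs up the slope away from the user, y to the left along the pivot, z out of the panel.
- idle_power (a joint): Power switch of the idle stirrer: 0 = off, 0.34 rad = on. Leave it off.
- idle_stir (a joint): Stir switch of the idle stirrer: 0 = off, 0.34 rad = on. Leave it off.
- idle_heat (a joint): Heat switch of the idle stirrer: 0 = off, 0.34 rad = on. Leave it off.
- busy_speed_mark (a point): Outer end of the white pointer line on top of the busy stirrer's speed knob (26 mm across, 16 mm tall, in front of the stir switch), 12 mm from its axis; shows where the knob is set. Not to be turned.
- busy_temp_mark (a point): Outer end of the white pointer line on top of the busy stirrer's temperature knob (36 mm across, 18 mm tall, in front of the heat switch), 12 mm from its axis; shows where the knob is set. Not to be turned.
- idle_speed_mark (a point): Outer end of the white pointer line on top of the idle stirrer's speed knob (26 mm across, 16 mm tall, in front of the stir switch), 12 mm from its axis; shows where the knob is set. Not to be turned.
- idle_temp_mark (a point): Outer end of the white pointer line on top of the idle stirrer's temperature knob (36 mm across, 18 mm tall, in front of the heat switch), 12 mm from its axis; shows where the knob is set. Not to be turned.
- busy_plate (a point): Centre of the top of the busy stirrer's plate (145 x 145 mm), 95 mm above the bench, 66 mm beyond the stirrer's centre.
- beaker: Straight steel beaker with a glass cover, 68 mm diameter (82 mm over the cover), 92 mm tall, loose on the busy stirrer's plate near its centre. Origin: centre of its underside, z up its axis. Not to be moved.
- wash_bottle: White plastic wash bottle with a bent spout, 70 mm diameter, 208 mm tall, spout reaching 71 mm out along its x; loose on the bench at one side. Origin under its centre. Not to be moved.
- reagent_bottle: Amber glass bottle with a black cap, 68 mm diameter, 145 mm tall, loose on the bench at one side. Origin under its centre. Not to be moved.
- tip_box: Closed box of pipette tips, 84 x 122 mm, 62 mm tall, loose on the bench at one side. Origin under its centre. Not to be moved.

How it is judged:
By the outcome, as a careful person would: the job done as asked, in the order asked, and still so for the second after the job is handed in, with the robot touching nothing.
It also fails if it takes over 42 s, if anything falls off the work surface, if the arm or the gripper's body presses on something with over 40 N, if the wrist force passes 120 N, or if a joint passes its speed limit or range.

## Robot

A 7-joint arm with a two-finger parallel gripper is mounted at the origin on the work surface. World frame = base frame: x ahead of the robot, y to its left, z up, the work surface at z = 0. Lengths are in mm, angles in rad, forces in N, time in s.
With the tool pointing down it reaches from about 400 to 875 mm from the base axis. Payload 19.3 kg.
Tool frame: the origin (TCP) lies at the very end of the fingers, on their centre line; the grasp point (between the pads) lies 19 mm behind it (grip_point_offset is the z of the grasp point in the tool frame, in mm); z points along the fingers, y is the line along which they close (so a half turn about z gives the same grasp; the last joint's range is limited). The gripper opens to 85 mm and grips with 20 to 120 N. Pads are 22 mm wide; open, the fingers measure 114 mm over their backs; the gripper's body (76 mm by 85 mm) begins 54 mm behind the grasp point. The pads swing forward as they close: fully open they stand 13 mm farther back than shut.
Start: joints at [1.192, 0.521, -0.036, 1.599, 0.021, 1.021, -0.113], TCP at [189.919, -595.437, 231.291] pointing down, gripper open.
Joint ranges: [-2.91, 2.91], [-0.3, 2.13], [-1.5, 1.42], [0.17, 2.43], [-1.26, 4.41], [0.16, 1.93], [-2.52, 2.52]. Speed limits (rad/s): [1.89, 1.89, 2.39, 2.39, 3.01, 3.01, 3.01].

## Interface

Orientations are given as a 3x3 rotation matrix whose columns are the frame's x, y, z axes.
In Python, from workcell import movep, movel, goto_joints, open_gripper, clamp, wait, inverse_kinematics, read_state, camera, PlanningError, finish_job, grip_point_offset gives the robot as it stands. Calls block until the motion is done:
- movep(position, orientation): joint-space move of the TCP to a pose.
- movel(position, frame=None, max_speed=150, guard=None): straight line of the TCP; frame=None keeps the orientation; max_speed is the mean speed in mm/s. With guard (N) it stops when the force on the tool has changed by that much, and returns True; else False.
- goto_joints(angles): joint-space move.
- open_gripper() and clamp(): open the fingers fully, or close them until they stop; the grip force is fixed at half the most.
- wait(seconds).
- inverse_kinematics(position, orientation): joint angles nearest the present ones, or None.
- read_state(): the state.
- camera(name): name is "scene" or "side" or "wrist"; returns a dict with "image" (480x640x3 uint8, blue, green, red), "range_z" (480x640 float32, mm along the optical axis (not along the pixel's ray), 0 where there is no reading), "fx", "fy", "cx", "cy" (pixels), "cam_to_world" (4x4, takes a point from camera to world coordinates). Camera axes: x right, y up, looking along -z (the intrinsics and any distortion apply to the point x, -y, -z); pixel columns grow to the right and rows downward; lengths in mm; the calibration is good to about 2 mm. A picture is of the moment at which its call begins.
A pose or a line that the arm cannot do raises PlanningError and nothing moves.
- finish_job(): hands the job in; it is judged then, once.
The state is a dict: "time": time; "qpos": joint angles; "qvel": joint speeds; "joint_efforts": joint torques, N m; "eef_pos": TCP position; "tool_rot": TCP orientation; "ft_force": force on the tool from outside, world axes, zero at the start; "torque": the same for the moment, N m; "finger_gap": finger opening in mm; "gripper_force": force on a finger pad.
Only numpy, scipy, OpenCV 4.12 (cv2) and the standard library are available. Lean on these libraries where they do the work, as an engineer would, in place of code of your own. Each camera call takes 0.05 s, during which the arm holds its last target. There are 200 camera calls.

## Working session

There is one attempt and no reset: what is moved stays moved. The work goes in short steps, each a Python script; the robot and the scene stay as the last script left them, time stands still between calls to the robot, and variables do not carry over. Pictures are saved under pics/ and viewed, at most 10 in all, crops included, and the job is handed in when it is done.

```bash
mkdir -p pics; ls; cat > h.py <<'E'
import numpy as np, cv2
from workcell import *
def snap(n,save):
    c=camera(n); cv2.imwrite('pics/'+save+'.png',c['image']); np.savez('pics/'+save+'.npz',**c); return c
def pts(c):
    h,w=c['range_z'].shape; u,v=np.meshgrid(np.arange(w),np.arange(h)); z=c['range_z']
    P=np.stack([(u-c['cx'])/c['fx']*z,-(v-c['cy'])/c['fy']*z,-z,np.ones_like(z)],-1)
    return (P@np.array(c['cam_to_world']).T)[...,:3]
E
python3 - <<'E'
from h import *
a=snap('scene','s1');b=snap('side','d1')
cv2.imwrite('pics/both.png',cv2.resize(np.vstack([a['image'],b['image']]),(450,600+75))[:600] if 0 else np.hstack([cv2.resize(a['image'],(400,300)),cv2.resize(b['image'],(400,300))]))
for c in(a,b):print({k:c[k] for k in c if k not in('image','range_z')})
print(read_state()['time'],grip_point_offset)
E
```

```text
pics
{'fx': 453.21874503844487, 'fy': 453.21874503844487, 'cx': 314.20880680026784, 'cy': 240.35582081189355, 'cam_to_world': array([[ 5.56682179e-01, -6.21979393e-01,  5.50678297e-01,
         1.05777697e+03],
       [ 8.30498613e-01,  4.01190493e-01, -3.86417186e-01,
        -3.55101660e+02],
       [ 1.94166294e-02,  6.72449123e-01,  7.39888621e-01,
         8.14351124e+02],
       [ 0.00000000e+00,  0.00000000e+00,  0.00000000e+00,
         1.00000000e+00]])}
{'fx': 560.4677660528492, 'fy': 560.4677660528492, 'cx': 320.55160647848766, 'cy': 239.83468581931407, 'cam_to_world': array([[-9.98657341e-01,  4.67923449e-02, -2.22259056e-02,
         4.78962299e+02],
       [-5.02926812e-02, -7.72938919e-01,  6.32484051e-01,
         8.10689404e+02],
       [ 1.24161445e-02,  6.32752641e-01,  7.74254438e-01,
         1.06347687e+03],
       [ 0.00000000e+00,  0.00000000e+00,  0.00000000e+00,
         1.00000000e+00]])}
0.1 -18.700000000000003
```

View pics/s1.png

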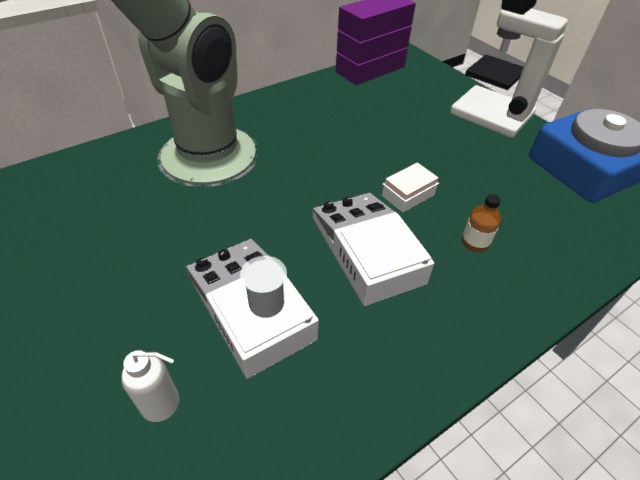

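View pics/d1.png

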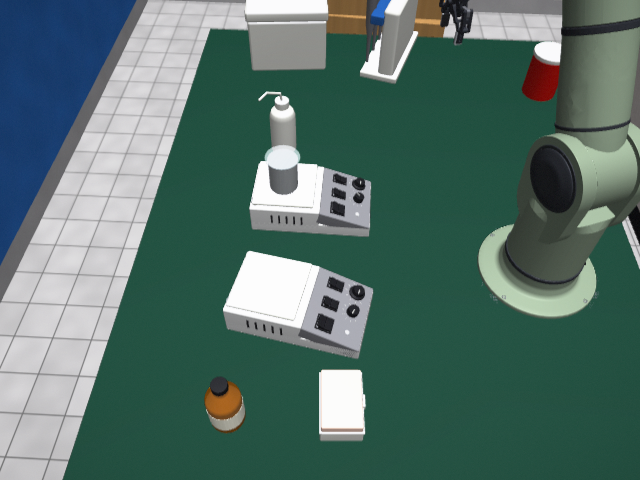

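The two views agree. The busy stirrer (with the beaker) is at about side (310,200) and scene (250,300). In the side view its rockers are at about (338,208) power, (339,194) stir and (340,180) heat, with the panel facing the robot.

```bash
cat > m.py <<'E'
from h import *
def blobs(c,roi,zr=(50,95),thr=45):
    """dark blobs whose depth lies on the panel; returns centroid px, area, 3D mean"""
    x0,y0,x1,y1=roi; m=np.zeros((480,640),np.uint8)
    m[y0:y1,x0:x1]=(c['image'][y0:y1,x0:x1].max(2)<thr)
    P=pts(c); n,l,s,ct=cv2.connectedComponentsWithStats(m)
    for i in range(1,n):
        if s[i,4]>25:
            k=l==i; print(ct[i].round(1),s[i,2:5],np.median(P[k],0).round(1))
E
python3 - <<'E'
from m import *
for f,roi in(('d1',(318,165,374,236)),('s1',(185,238,275,290))):
    c=dict(np.load(f'pics/{f}.npz')); P=pts(c); print(f); blobs(c,roi)
    # plate: white, z~95 ; housing footprint direction
    k=(abs(P[...,2]-95)<4)&(c['image'].min(2)>150)&(P[...,1]<-150 if True else 0)
    n,l,s,ct=cv2.connectedComponentsWithStats(k.astype(np.uint8))
    for i in range(1,n):
        if s[i,4]>300:
            q=P[l==i]; r=cv2.minAreaRect(q[:,:2].astype(np.float32)); print('plate',ct[i],s[i,4],r,np.median(q[:,2]))
E
```

```text
d1
[339.6 179.2] [12 10 65] [ 470.8 -195.6   73. ]
[359.3 183.8] [11 11 72] [ 420.3 -191.7   65.3]
[338.7 193.7] [11 10 72] [ 470.8 -144.9   73.3]
[358.1 198.4] [10  9 54] [ 422.6 -142.3   63.9]
[337.7 208.7] [ 13  14 106] [472.5 -95.2  74. ]
plate [306.72571429 173.72857143] 350 ((553.4418334960938, -189.04177856445312), (77.51080322265625, 49.90241241455078), 88.74317932128906) 96.20140461249781
s1
[223.8 254.8] [11 10 75] [ 431.4 -151.1   65.7]
[252.  255.3] [15  8 42] [ 467.5 -103.8   70.8]
[201.7 264.5] [ 14  12 112] [ 429.9 -202.9   66.2]
[232.1 266.2] [13 10 70] [ 472.7 -153.4   73. ]
[210.1 276.1] [13 10 64] [ 474.6 -203.6   73.8]
plate [244.78139939 317.74706649] 2301 ((603.8106689453125, -187.799072265625), (78.6237564086914, 146.588134765625), 88.51825714111328) 95.2949234032742
```

Both views put the rockers at about x=471 and y≈-100/-150/-200, with z≈73 matching the expected height. The views differ by 8 mm in y, so I'll refine that with the wrist camera.

```bash
python3 - <<'E'
from m import *
R=np.diag([1.,-1,-1])
print(read_state()['tool_rot'].round(2) if hasattr(read_state()['tool_rot'],'round') else read_state()['tool_rot'])
for p in([455,-150,250],[465,-100,75],[465,-200,75],[440,-150,260]):
    for s in(1,-1):
        print(p,s,inverse_kinematics(p,np.diag([s,-s,-1.])))
E
```

```text
[[ 0.95  0.3  -0.  ]
 [ 0.3  -0.95  0.  ]
 [-0.   -0.   -1.  ]]
[455, -150, 250] 1 [ 0.39515809  0.27502795 -0.24395122  1.94081018  0.08161015  0.93510362
 -1.45928605]
[455, -150, 250] -1 [ 0.85880748  0.36090813 -0.8351313   1.91958518  0.3169126   0.99744775
  1.45162671]
[465, -100, 75] 1 [ 0.16836594  0.54240593 -0.10580879  2.10376437  0.11382721  0.50062751
 -1.59310023]
[465, -100, 75] -1 [ 0.58693337  0.61841508 -0.66147174  2.08265549  0.63208466  0.64694994
  1.06365732]
[465, -200, 75] 1 [ 0.35819493  0.57478866 -0.09204187  2.02764732  0.09683064  0.5431658
 -1.37288091]
[465, -200, 75] -1 [ 0.76697131  0.64998472 -0.64755716  2.00653223  0.61392678  0.68633209
  1.29663212]
[440, -150, 260] 1 [ 0.41722472  0.24029276 -0.25735202  1.96008817  0.07452778  0.95015386
 -1.44723398]
[440, -150, 260] -1 [ 0.88597704  0.32079866 -0.84064254  1.9391949   0.28244364  1.00278671
  1.48735078]
```

```bash
python3 - <<'E'
from m import *
movep([445,-150,260],np.diag([1.,-1,-1])); clamp()
c=snap('wrist','w1'); s=read_state(); print(s['time'],s['eef_pos'],s['finger_gap'],c['fx'],c['cx'],c['cy'],np.array(c['cam_to_world']).round(3))
E
```

```text
2.7833 [ 444.98158528 -149.99089515  259.9961801 ] 0.08329180826475278 386.0285020672965 320.7084206080972 240.68025766249428 [[-1.00000e-03  9.55000e-01  2.97000e-01  5.20670e+02]
 [-1.00000e+00 -1.00000e-03 -0.00000e+00 -1.49984e+02]
 [-0.00000e+00 -2.97000e-01  9.55000e-01  4.01956e+02]
 [ 0.00000e+00  0.00000e+00  0.00000e+00  1.00000e+00]]
```

View pics/w1.png

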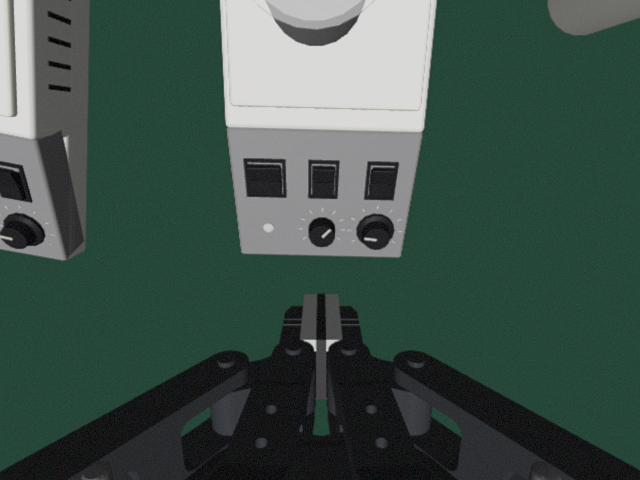

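The wrist view shows the busy stirrer's rockers at (265,177) power, (323,178) stir and (381,180) heat. The panel's near edge runs from (243,254) to (402,257), and the closed fingertips are at cols 302-341, row ~293, about 16 mm wide.

```bash
python3 - <<'E'
from m import *
c=dict(np.load('pics/w1.npz')); T=c['cam_to_world']
def ray(u,v,n,d):
    r=T[:3,:3]@np.array([(u-c['cx'])/c['fx'],-(v-c['cy'])/c['fy'],-1]); o=T[:3,3]
    return o+r*(d-n@o)/(n@r)
Z=np.array([0,0,1.])
g=c['image'].astype(int); 
m=((g.max(2)-g.min(2)<25)&(g.min(2)>90)).astype(np.uint8)
# near edge: lowest grey row per column; side edges
us=np.arange(255,392,4); vs=[np.nonzero(m[200:275,u])[0].max()+200.5 for u in us]
k=np.polyfit(us,vs,1); print('edge fit',k,np.abs(np.polyval(k,us)-vs).max())
rows=range(225,250,4); lu=[];ru=[]
for v in rows:
    x=np.nonzero(m[v,215:440])[0]+215; lu.append(x.min()-.5); ru.append(x.max()+.5)
kl=np.polyfit(rows,lu,1);kr=np.polyfit(rows,ru,1)
def cross(kk):
    v=254
    for _ in range(20): u=np.polyval(kk,v); v=np.polyval(k,u)
    return u,v
L=ray(*cross(kl),Z,40);Rr=ray(*cross(kr),Z,40); print('corners',cross(kl),cross(kr),L,Rr,np.linalg.norm(L-Rr))
mid=(L+Rr)/2; yv=(L-Rr);yv/=np.linalg.norm(yv); x=np.array([yv[1],-yv[0],0]); print('mid',mid,'yaw',np.arctan2(x[1],x[0]))
sx=x*np.cos(.314)+Z*np.sin(.314); n=-x*np.sin(.314)+Z*np.cos(.314)
# rocker dark blobs cast on panel plane + 0, give slope coords
d=((g.max(2)<60)*1).astype(np.uint8); nn,l,s,ct=cv2.connectedComponentsWithStats(d[:275])
P=pts(c)
for i in range(1,nn):
    if s[i,4]>150 and 230<ct[i][0]<430 and ct[i][1]>130:
        a=s[i]; o=[]
        for (u,v) in((a[0]-.5,a[1]+a[3]-.5),(a[0]+a[2]-.5,a[1]-.5)):
            q=ray(u,v,n,n@mid)-mid; o+=[(q@sx).round(1),(q@yv).round(1)]
        q=P[l==i]-mid; h=q@n
        print(a,o,'depth mean',np.median(q@sx).round(1),np.median(q@yv).round(1),np.percentile(h,[10,50,90,97]).round(1))
pp=P[140:150,240:410].reshape(-1,3)-mid; print('flat panel h',np.median(pp@n))
E
```

```text
edge fit [2.35994398e-02 2.47620238e+02] 0.501960784313809
corners (np.float64(240.82365697128265), np.float64(253.3035414845463)) (np.float64(400.2750260678476), np.float64(257.0665044667271)) [395.03644023 -70.56530914  40.        ] [ 390.95190052 -228.98637433   40.        ] 158.47371188635236
mid [ 392.99417038 -149.77584173   40.        ] yaw -0.025777095918577953Traceback (most recent call last):
  File "<stdin>", line 31, in <module>
IndexError: boolean index did not match indexed array along axis 0; size of axis is 480 but size of corresponding boolean axis is 275
```

```bash
python3 -c "
import cv2;i=cv2.imread('pics/w1.png')[120:300,225:425];cv2.imwrite('pics/w1c.png',cv2.resize(i,None,fx=3.3,fy=3.3,interpolation=2))"
```

```text
(no output)
```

View pics/w1c.png

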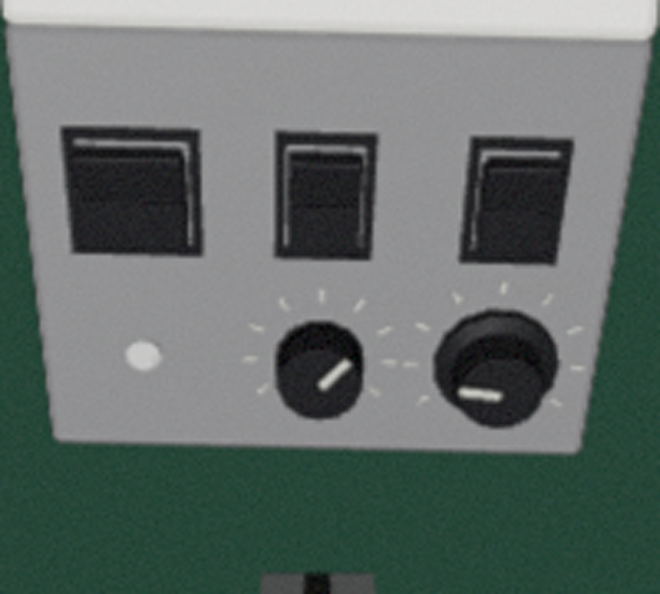

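Panel width measures 158.5 mm (160 true), with mid-edge (393, -149.8), yaw -0.026 and all three rockers off (far halves up). I'll use a vertical tool with the far edge of the closed tip on the press point, and press power first.

```bash
cat > press.py <<'E'
from m import *
mid=np.array([393.,-149.8,40]); yaw=-.026; a=.314; HALF=10.5
x=np.array([np.cos(yaw),np.sin(yaw),0]); y=np.array([-np.sin(yaw),np.cos(yaw),0]); Z=np.array([0,0,1.])
sx=x*np.cos(a)+Z*np.sin(a); n=-x*np.sin(a)+Z*np.cos(a)
R=np.column_stack([x,-y,-Z])
VIEW=[445,-150,260]
def press(dy,along=9.5,dep=8):
    p=mid+sx*(85+along)+y*dy+n*10.5-x*HALF
    f=lambda:np.array(read_state()['ft_force']).round(1)
    up=p+Z*25
    movep(up,R); wait(.3); f0=f()
    g1=movel(p-Z*4,max_speed=20,guard=1.5); z1=read_state()['eef_pos'][2]; f1=f()-f0
    g2=movel([p[0],p[1],z1-9],max_speed=10,guard=dep); z2=read_state()['eef_pos'][2]; f2=f()-f0
    movel([p[0],p[1],up[2]],max_speed=80)
    print(dy,'expected z',p[2].round(1),'contact',g1,round(z1,1),f1,'end',g2,round(z2,1),f2,'t',read_state()['time'])
E
python3 - <<'E'
from press import *
press(50); movep(VIEW,np.diag([1.,-1,-1])); c=snap('wrist','w2')
i=c['image'][120:300,225:425];cv2.imwrite('pics/w2c.png',cv2.resize(i,None,fx=3.3,fy=3.3,interpolation=2)); print(read_state()['time'])
E
```

```text
50 expected z 79.2 contact True 76.5 [ 1.6 -0.6  3.2] end True 71.8 [-0.5 -0.1 12.1] t 6.1667
6.9167
```

View pics/w2c.png

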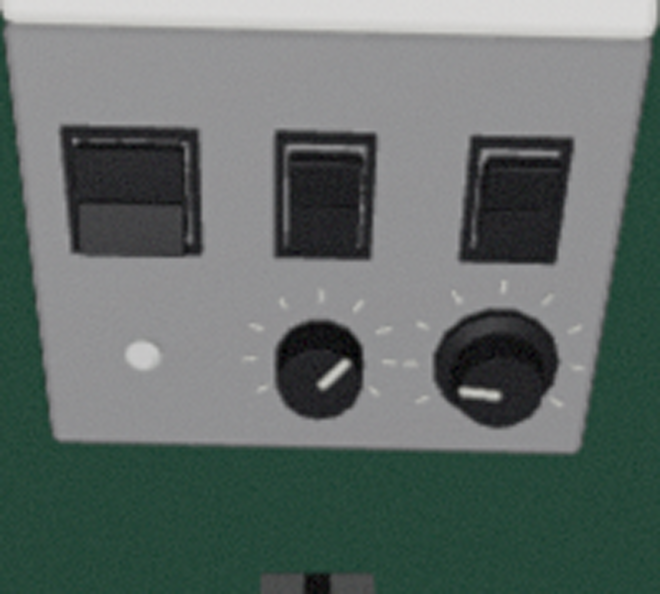

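The power rocker is over: its near half is now up and lit (crop, 130,228). The stir and heat rockers still look off, so I'll press those in order.

```bash
python3 - <<'E'
from press import *
press(0); movep(VIEW,np.diag([1.,-1,-1])); c=snap('wrist','w3')
def lit(c,u): return c['image'][184:194,u-4:u+5].mean()
print(lit(c,265),lit(c,323),lit(c,381))
if lit(c,323)>1.35*lit(c,381):
    press(-50); movep(VIEW,np.diag([1.,-1,-1])); c=snap('wrist','w4'); print(lit(c,265),lit(c,323),lit(c,381))
i=c['image'][120:300,225:425];cv2.imwrite('pics/w4c.png',cv2.resize(i,None,fx=3.3,fy=3.3,interpolation=2)); print(read_state()['time'])
E
```

```text
0 expected z 79.2 contact True 76.5 [ 0.1 -0.2  3.6] end True 71.8 [-0.8  0.  12.6] t 10.275
66.52962962962962 63.61851851851852 36.34814814814815
-50 expected z 79.2 contact True 76.5 [-0.1 -0.4  3. ] end True 72.0 [-2.7  0.  10.8] t 14.375
66.34814814814816 63.5 53.21111111111111
15.125
```

View pics/w4c.png

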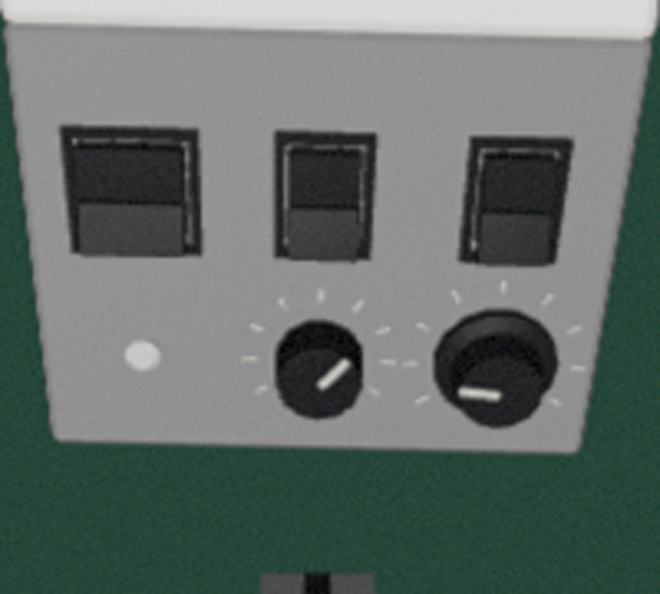

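All three near halves are up: (130,228), (323,232) and (513,238) in the crop. Heat averages slightly dimmer, so I'll check its lit face alone before handing in.

```bash
python3 - <<'E'
import numpy as np
g=np.load('pics/w4.npz')['image'].mean(2)
for u in(265,323,381): print(g[160:202,u-4:u+5].mean(1).round().astype(int))
E
```

```text
[ 35  46  82  46  19  33  43  47  43  43  43  43  42  41  42  41  41  41
  42  40  35  28  60  68  67  67  66  67  66  67  66  66  66  64  64  65
  63  76 138 148 146 147]
[ 66  37  36  42  74  42  24  37  42  42  42  40  42  40  40  40  41  41
  40  39  40  41  25  42  63  65  64  65  64  64  62  63  62  63  61  60
  60  58  62 118 143 147]
[146  91  41  32  42  77  45  18  31  40  40  40  41  39  40  40  40  38
  40  38  39  39  36  31  30  54  59  58  56  56  55  56  54  54  54  53
  54  54  51  53  82 138]
```

Heat's lit face is a bit dimmer (55 vs 63-66), which could mean it isn't fully over. A second light press, slightly further out, will settle that.

```bash
python3 - <<'E'
from press import *
press(-50,along=10.5,dep=9); movep(VIEW,np.diag([1.,-1,-1])); c=snap('wrist','w5'); g=c['image'].mean(2)
for u in(265,323,381): print(g[160:202,u-4:u+5].mean(1).round().astype(int))
snap('side','d2');print(read_state()['time'])
E
```

```text
-50 expected z 79.5 contact False 75.6 [ 0.7 -1.3  1.1] end True 72.5 [-0.9 -1.3 11. ] t 18.7583
[ 36  43  82  46  16  32  42  44  42  42  43  43  42  42  43  42  39  42
  39  39  35  28  61  69  68  67  67  67  67  66  67  65  66  65  65  63
  64  76 139 147 147 146]
[ 66  36  38  42  73  44  24  36  43  41  43  43  43  40  42  40  41  40
  39  40  39  38  25  44  63  66  65  64  63  63  63  63  62  62  62  62
  60  58  62 118 143 146]
[147  91  42  32  43  80  47  20  31  42  41  39  40  38  41  39  39  39
  38  38  39  39  38  31  31  55  56  59  56  57  56  56  56  55  56  53
  54  54  53  53  83 138]
19.5583
```

View pics/d2.png

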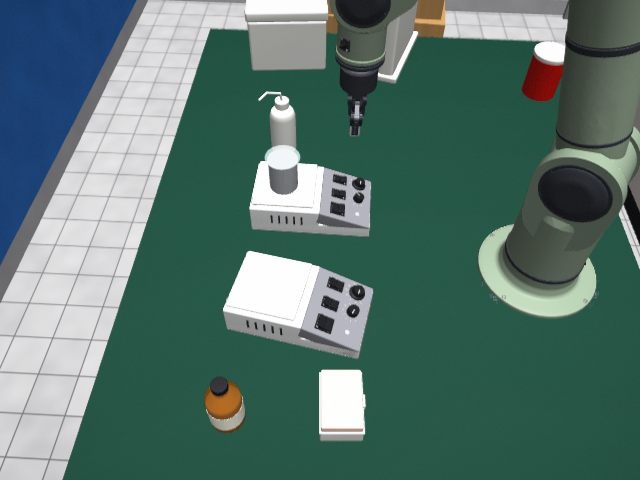

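The second press changed nothing, so heat was already at its stop. In the side view the beaker (283,170), bottles and tip box are where they were, and the arm is clear.

```bash
python3 -c "
from workcell import *
print(finish_job())"
```

```text
the job is handed in; nothing more can be done
None
```

I switched on the busy stirrer's power, stir and heat in that order, the wrist camera showed all three rockers fully over, nothing else was seen to move, and I handed the job in at about 20 s.

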